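Close the quick-slide holder on the soldering jig

TASK

Two identical quick-slide holders stand on the bench, both open and locked; in one of them the white jig block lies loose between the jaws. Trap the block there: keep that holder's thumb release button squeezed in while you slide its jaw towards the block, all the way to the end of its travel, then let go so that the button springs out and the jaw is locked there.

Things in the scene. Friction and masses are not known exactly. Their poses are not given: they have to be found in the camera images.
- holder: grey steel holder with the block in it, fixed to the bench (an identical empty one stands to its left or right). Origin: middle of its underside. x runs along the bed to the fixed jaw at the far end, y across, z up. Bed 286 mm long, 48 wide, its top at z = 16 mm. Jaw plates 60 mm wide, 50 high; fixed clamping face at x = 120 mm.
- holder_grip (a point): middle of the sliding jaw's grip post (38 mm long, 26 to 74 mm above the bench), 56 mm up; axes as the holder's. On its -y side the black thumb button, 30 x 26 mm, centred at this height, its face 24.5 mm off (18.5 pressed); on its +y side a fixed ribbed pad 16 mm off. Saddle below 26 mm: 60 mm wide. Jaw plate: back 25 mm, clamping face 37 mm ahead (+x).
- holder_jaw (a joint): travel of that sliding jaw in m: 0 open, 0.063 at its end stop (along the grip's +x), where the gap between the clamping faces is 102 mm. A pawl locks it in notches at 0, 0.017, 0.034 (+-1.5 mm) and from 0.0535 to the end; with the button fully in it slides with 1 to 2 N. Let go between notches, the button stays in and the jaw is loose.
- holder_button (a joint): travel of the thumb release button in m: 0 out (pawl in a notch, jaw locked), 0.006 fully in (along the grip's +y). Its spring takes 6 N to start and 9 N fully in; the pawl is clear of the notch from 4 mm on. A pinch across y at the grip point squeezes the button against the fixed pad.
- block_centre (a point): centre of the white rectangular jig block with two round recesses on top, 100 mm long (its y), 44 wide (its x), 22 high (its z), about 0.3 kg, loose on the bed, lengthwise, with a small gap to the fixed jaw. The sliding jaw may push it along the bed.

How it is judged:
By the outcome, as a careful person would: the job done as asked, in the order asked, and still so for the second after the job is handed in, with the robot touching nothing.
It also fails if it takes over 26 s, if anything falls off the work surface, if the arm or the gripper's body presses on something with over 40 N, if the wrist force passes 120 N, or if a joint passes its speed limit or range.

ROBOT

A 6-joint arm with a two-finger parallel gripper is mounted at the origin on a cart in front of the work surface, level with it; the furniture and walls round the work are solid. World frame = base frame: x ahead of the robot, y to its left, z up, the work surface at z = 0. Lengths are in m, angles in degrees, forces in N, time in s.
With the tool pointing down it reaches from about 0.3 to 0.75 m from the base axis. Payload 8.5 kg.
Tool frame: the origin (TCP) lies on the mounting face of the last link; the fingertips stand 173 mm ahead of it and the grasp point (between the pads) lies 155 mm ahead of it (env.tips_ahead is the distance from the TCP to the fingertips, in m); z points along the fingers, x is the direction in which the jaws open and shut, and the axes are right-handed (so a half turn about z gives the same grasp; the last joint's range is limited). The gripper opens to 85 mm and grips with 20 to 120 N. Pads are 22 mm wide; open, the fingers measure 114 mm over their backs; the gripper's body (76 mm by 85 mm) begins 54 mm behind the grasp point. The pads swing forward as they close: fully open they stand 13 mm farther back than shut.
Start: joints at [-80.174, 21.807, 74.336, -0, 83.858, -12.336], TCP at [0.207, -0.509, 0.405] pointing down, gripper open.
Joint ranges: [-178.18, 178.18], [-50.72, 133.34], [12.68, 142.11], [-81.47, 261.47], [9.98, 163.14], [-165.26, 165.26]. Speed limits (degrees/s): [136.94, 136.94, 180, 180, 180, 180].

INTERFACE

Orientations are given as a 3x3 rotation matrix whose columns are the frame's x, y, z axes.
In Python, from rig import env gives the robot as it stands. The module is installed in compiled form; this text tells all that it offers.
- The arm moves only by the tool step_arm, never from a script. Its argument "increments" is a list of rows, each an object of numbers: "x", "y", "z": the shift along the tool's x, y, z in cm; "wx", "wy", "wz": the turn, a rotation vector about the tool's x, y, z in rad; "gripper": the finger opening in cm, from 0 to 8.54. A call has 1 to 20 rows; each row shifts and turns the commanded pose from where the row before left it, along the tool's axes as they then stand; what a row does not reach is not made up. A row lasts 1/10 s, in which the tool goes at most 50 mm and 8.59 degrees, less where a joint would pass 70% of its speed; a pose out of reach is approached as far as the arm can. A call with a gripper value outside its range is refused whole. The fingers move at their own pace and stop on an object; "newtons" is the grip in N (left out, the last holds). Time passes only in rows, so rows that do not move let the fingers close. It gives the time, the measured TCP pose, the force and the opening at its end, in the units of the state.
- env.observe(): the state, without advancing time (a new reading comes with each control period).
- env.get_image(name): name is "scene" or "side" or "wrist"; returns a dict with "color" (384x512x3 uint8, blue, green, red), "camera_matrix" (3x3 intrinsics, pixels), "rvec" (rotation vector, rad) and "tvec" (3), from world to camera coordinates, as OpenCV has them. Camera axes: x right, y down, z forward; pixel columns grow to the right and rows downward; lengths in m; the calibration is good to about 2 mm. A picture is of the moment at which its call begins. There is no depth.
- env.close_job(): hands the job in, once; it reports no verdict.
The state is a dict: "time_s": time; "q": joint angles; "qvel": joint speeds; "joint_efforts": joint torques, N m; "position": TCP position; "tool_rot": TCP orientation; "ft_force": force on the tool from outside, world axes, zero at the start; "wrist_torque": the same for the moment, N m; "grip_width": finger opening in m.
Only numpy, scipy, OpenCV 4.12 (cv2) and the standard library are available. Lean on these libraries where they do the work, as an engineer would, in place of code of your own. Each camera call takes 0.05 s, during which the arm holds its last target. There are 200 camera calls.

## Working session

There is one attempt and no reset: what is moved stays moved. The work goes in short steps, Python scripts to look and compute and a tool call to move; the robot and the scene stay as the last step left them, time stands still between calls to the robot, and variables do not carry over. Pictures are saved under pics/ and viewed, about 8 in all and at most 12, crops included, and the job is handed in when it is done.

Besides the shell and the picture viewer there is one more tool, called after "Emit:" as name([rows], argument=value, ...), one row to a line, values as JSON. step_arm: Moves the arm, as the interface text tells. Its arguments: {"type":"object","properties":{"increments":{"type":"array"},"newtons":{"type":"number"}},"required":["increments"]}

```bash
mkdir -p pics; cat > h.py <<'E'
import numpy as np,cv2
from rig import env
def snap(n,f):
    d=env.get_image(n); cv2.imwrite(f'pics/{f}.png',d['color']); np.savez(f'pics/{f}.npz',K=d['camera_matrix'],r=d['rvec'],t=d['tvec'],c=d['color']); return d
def load(f): return np.load(f'pics/{f}.npz')
def ray(f,uv):
    d=load(f);R=cv2.Rodrigues(d['r'])[0];p=np.linalg.inv(d['K'])@[*uv,1]
    return -R.T@d['t'].ravel(),R.T@p
def onz(f,uv,z):
    o,v=ray(f,uv); return o+v*(z-o[2])/v[2]
def proj(f,P):
    d=load(f);return cv2.projectPoints(np.array(P,float).reshape(-1,1,3),d['r'],d['t'],d['K'],None)[0].reshape(-1,2)
E
python3 - <<'E'
from h import *
a=snap('scene','s1')['color'];b=snap('side','d1')['color']
for f in('s1','d1'): print(ray(f,(256,192)))
E
```

```text
(array([0.05250097, 0.29140802, 0.51472427]), array([ 0.54223743, -0.64231102, -0.54180824]))
(array([0.16804641, 0.29242647, 0.65121429]), array([ 0.40741132, -0.59920135, -0.68982889]))
```

View pics/s1.png

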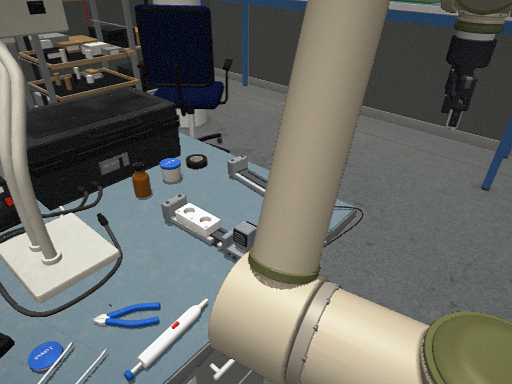

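View pics/d1.png

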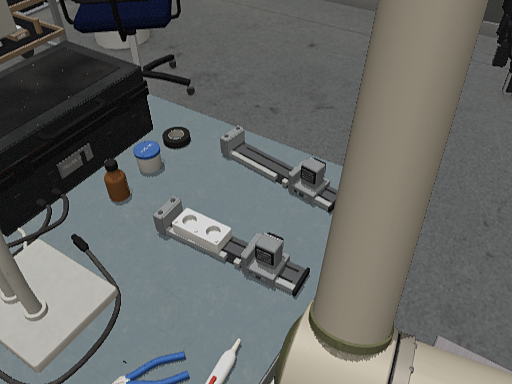

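The block's holder is the nearer (left) one. In the side view its fixed jaw is at about (168,213), the block at (203,229) and the grip at (268,252). The empty holder is behind it, with its grip at (313,175).

```bash
python3 - <<'E'
from h import *
c=load('d1')['c'][190:300,145:315]; cv2.imwrite('pics/d1c.png',cv2.resize(c,None,fx=4.5,fy=4.5,interpolation=cv2.INTER_CUBIC))
E
```

```text
(no output)
```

View pics/d1c.png

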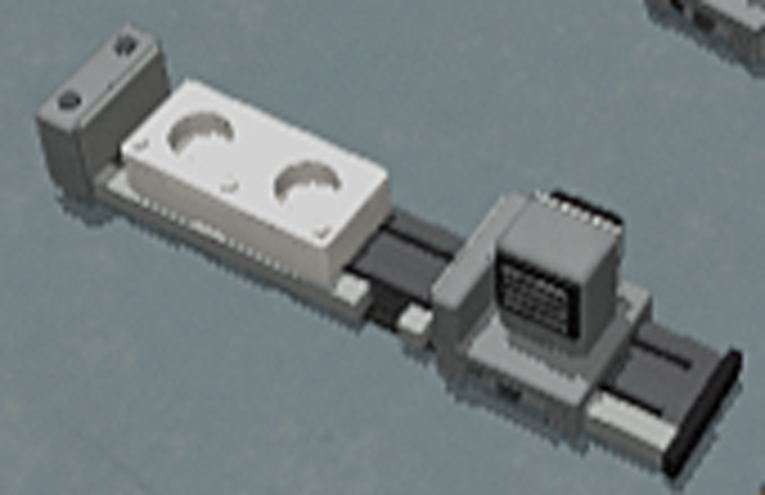

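```bash
python3 - <<'E'
from h import *
f=lambda u,v,z:onz('d1',(145+u/4.5,190+v/4.5),z)
np.set_printoptions(precision=4,suppress=True)
B=[f(*p,.038) for p in((120,150),(188,80),(388,178),(328,255))]
print('block',np.array(B),np.mean(B,0))
for p,q in((0,3),(1,2)): d=B[p]-B[q];print(np.linalg.norm(d),np.degrees(np.arctan2(d[1],d[0])))
G=[f(*p,.074) for p in((497,258),(580,285),(622,228),(538,196))]
print('post top',np.array(G),np.mean(G,0))
# bed bottom edge, +y side
a,b=f(100,195,.016),f(362,308,.016);d=a-b;print('bed edge',a,b,np.degrees(np.arctan2(d[1],d[0])))
J=[f(*p,.05) for p in((38,118),(85,130),(163,48),(130,27))]
J6=[f(*p,.066) for p in((38,118),(85,130),(163,48),(130,27))]
print(np.array(J),np.array(J6))
print(np.linalg.norm(J[1]-J[2]),np.linalg.norm(J6[1]-J6[2]))
s=env.observe();print(s['position'],s['tool_rot'],s['time_s'])
E
```

```text
block [[ 0.6133 -0.0931  0.038 ]
 [ 0.6152 -0.1376  0.038 ]
 [ 0.5149 -0.1375  0.038 ]
 [ 0.5116 -0.0941  0.038 ]] [ 0.5637 -0.1156  0.038 ]
0.10165951288196445 0.5371986212369175
0.10029198377098625 -0.010658739233428489
post top [[ 0.4402 -0.1021  0.074 ]
 [ 0.4091 -0.1074  0.074 ]
 [ 0.41   -0.1374  0.074 ]
 [ 0.4434 -0.1342  0.074 ]] [ 0.4257 -0.1203  0.074 ]
bed edge [ 0.6199 -0.084   0.016 ] [ 0.4975 -0.094   0.016 ] 4.6677514218084255
[[ 0.6433 -0.0813  0.05  ]
 [ 0.6232 -0.0863  0.05  ]
 [ 0.6268 -0.1379  0.05  ]
 [ 0.6463 -0.1402  0.05  ]] [[ 0.6307 -0.0714  0.066 ]
 [ 0.6111 -0.0763  0.066 ]
 [ 0.6146 -0.1264  0.066 ]
 [ 0.6336 -0.1287  0.066 ]]
0.051681638883266615 0.05030624539819045
[ 0.2075 -0.5093  0.4042] [[ 0.3772 -0.9261 -0.0002]
 [-0.9261 -0.3772  0.0013]
 [-0.0012 -0.0003 -1.    ]] 0.1
```

Emit:
step_arm([
  {"wz": 0.117, "gripper": 8.5},
  {"wz": 0.117},
  {"wz": 0.117},
  {"x": -2, "y": -1.2, "z": 0.3},
  {"x": -3.3, "y": -2, "z": 0.5},
  {"x": -3.3, "y": -2, "z": 0.5},
  {"x": -3.3, "y": -2, "z": 0.5},
  {"x": -3.3, "y": -2, "z": 0.5},
  {"x": -3.3, "y": -2, "z": 0.5},
  {"x": -3.3, "y": -2, "z": 0.5},
  {"x": -3.3, "y": -2, "z": 0.5},
  {"x": -3.3, "y": -2, "z": 0.5},
  {"x": -3.3, "y": -2, "z": 0.5},
  {"x": -3.3, "y": -2, "z": 0.5},
  {"x": -2.7, "y": -2, "z": 0.5},
  {},
  {},
])

```text
invalid input at $.increments[0]: expected keys x, y, z, wx, wy, wz, gripper
```

```bash
python3 - <<'E'
from h import *
snap('wrist','w1'); s=env.observe();print(s['position'],s['tool_rot'],s['time_s'],s['ft_force'])
c=load('w1')['c'];cv2.imwrite('pics/w1b.png',cv2.resize(c,(768,576)))
E
```

```text
[ 0.20748589 -0.50933077  0.40427212] [[ 3.77232108e-01 -9.26118727e-01 -1.97733085e-04]
 [-9.26118156e-01 -3.77232100e-01  1.05048432e-03]
 [-1.04746447e-03 -2.13152216e-04 -9.99999429e-01]] 0.15 [-0.02712787 -0.24370134  0.60216341]
```

View pics/w1b.png

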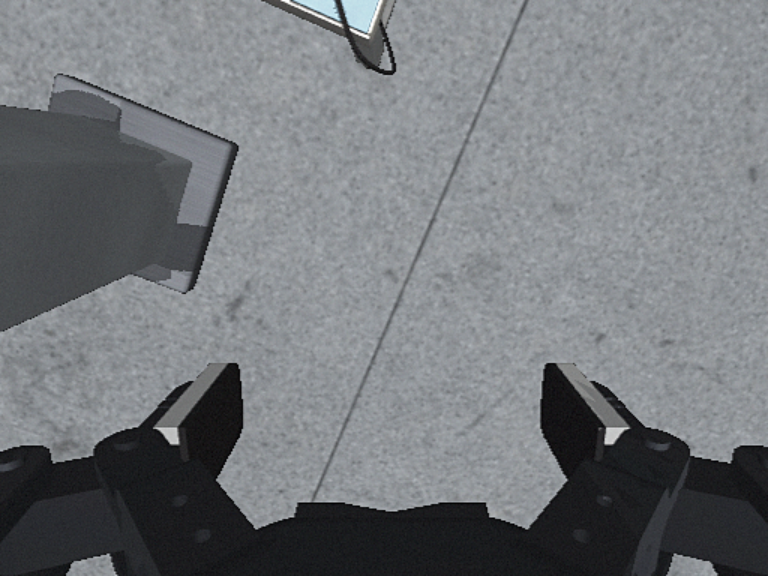

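The call was refused because every row needs all its keys. The wrist image shows only floor and the fingers at the bottom.

Emit:
step_arm([
  {"x": 0, "y": 0, "z": 0, "wx": 0, "wy": 0, "wz": 0.117, "gripper": 8.5},
  {"x": 0, "y": 0, "z": 0, "wx": 0, "wy": 0, "wz": 0.117, "gripper": 8.5},
  {"x": 0, "y": 0, "z": 0, "wx": 0, "wy": 0, "wz": 0.117, "gripper": 8.5},
  {"x": -2, "y": -1.2, "z": 0.3, "wx": 0, "wy": 0, "wz": 0, "gripper": 8.5},
  {"x": -3.3, "y": -2, "z": 0.5, "wx": 0, "wy": 0, "wz": 0, "gripper": 8.5},
  {"x": -3.3, "y": -2, "z": 0.5, "wx": 0, "wy": 0, "wz": 0, "gripper": 8.5},
  {"x": -3.3, "y": -2, "z": 0.5, "wx": 0, "wy": 0, "wz": 0, "gripper": 8.5},
  {"x": -3.3, "y": -2, "z": 0.5, "wx": 0, "wy": 0, "wz": 0, "gripper": 8.5},
  {"x": -3.3, "y": -2, "z": 0.5, "wx": 0, "wy": 0, "wz": 0, "gripper": 8.5},
  {"x": -3.3, "y": -2, "z": 0.5, "wx": 0, "wy": 0, "wz": 0, "gripper": 8.5},
  {"x": -3.3, "y": -2, "z": 0.5, "wx": 0, "wy": 0, "wz": 0, "gripper": 8.5},
  {"x": -3.3, "y": -2, "z": 0.5, "wx": 0, "wy": 0, "wz": 0, "gripper": 8.5},
  {"x": -3.3, "y": -2, "z": 0.5, "wx": 0, "wy": 0, "wz": 0, "gripper": 8.5},
  {"x": -3.3, "y": -2, "z": 0.5, "wx": 0, "wy": 0, "wz": 0, "gripper": 8.5},
  {"x": -2.7, "y": -2, "z": 0.5, "wx": 0, "wy": 0, "wz": 0, "gripper": 8.5},
  {"x": 0, "y": 0, "z": 0, "wx": 0, "wy": 0, "wz": 0, "gripper": 8.5},
  {"x": 0, "y": 0, "z": 0, "wx": 0, "wy": 0, "wz": 0, "gripper": 8.5},
])

```text
time_s: 1.85
position: [0.4259, -0.124, 0.3466]
tool_rot: [[0.038, -0.999, -0.001], [-0.999, -0.038, 0.0], [-0.0, 0.001, -1.0]]
ft_force: [0.1, 0.0, 0.1]
grip_width: 0.0853
```

```bash
python3 - <<'E'
from h import *
snap('wrist','w2'); s=env.observe();print(s['position'],s['tool_rot'],s['time_s'],s['ft_force'])
c=load('w2')['c'];cv2.imwrite('pics/w2b.png',cv2.resize(c,(768,576)))
E
```

```text
[ 0.42569707 -0.12457288  0.34670303] [[ 3.60784700e-02 -9.99348916e-01 -2.96642382e-04]
 [-9.99348947e-01 -3.60784195e-02 -1.74087002e-04]
 [ 1.63271269e-04  3.02730044e-04 -9.99999941e-01]] 1.9 [-0.38388106 -0.03765853  0.64263627]
```

View pics/w2b.png

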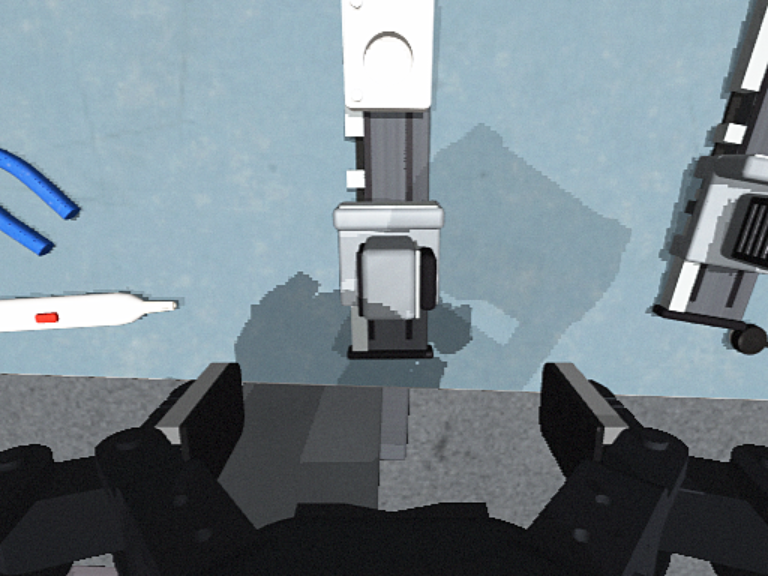

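The wrist view shows the post top at about (363–416, 238–320), the button on its right at (428,280), and the holder square with the image. I'll compute the post position from these.

```bash
python3 - <<'E'
from h import *
np.set_printoptions(precision=4,suppress=True)
f=lambda u,v,z:onz('w2',(u/1.5,v/1.5),z)
G=np.array([f(*p,.074) for p in((363,240),(416,240),(416,319),(363,319))]);print(G,G.mean(0))
print('pad/button',f(358,280,.069),f(436,280,.069))
print('capL/R',f(349,352,.016),f(432,352,.016)); print('block',f(343,109,.038),f(432,109,.038))
print('jaw',f(335,206,.05),f(442,206,.05),f(335,206,.066),f(442,206,.066))
s=env.observe();R=s['tool_rot'];p=s['position'];print('tips',proj('w2',[p+R@[0,0,.173]])*1.5)
E
```

```text
[[ 0.451  -0.1087  0.074 ]
 [ 0.452  -0.1347  0.074 ]
 [ 0.4112 -0.1367  0.074 ]
 [ 0.4102 -0.1096  0.074 ]] [ 0.4311 -0.1224  0.074 ]
pad/button [ 0.4294 -0.1063  0.069 ] [ 0.4309 -0.1462  0.069 ]
capL/R [ 0.368  -0.0982  0.016 ] [ 0.37   -0.1519  0.016 ]
block [ 0.5145 -0.0947  0.038 ] [ 0.5162 -0.1417  0.038 ]
jaw [ 0.4647 -0.0922  0.05  ] [ 0.4668 -0.1489  0.05  ] [ 0.4663 -0.0939  0.066 ] [ 0.4683 -0.1473  0.066 ]
tips [[394.359  374.8479]]
```

Emit:
step_arm([
  {"x": 0.2, "y": -0.2, "z": 1.5, "wx": 0, "wy": 0, "wz": 0, "gripper": 8.5},
  {"x": 0, "y": 0, "z": 2.5, "wx": 0, "wy": 0, "wz": 0, "gripper": 8.5},
  {"x": 0, "y": 0, "z": 2.5, "wx": 0, "wy": 0, "wz": 0, "gripper": 8.5},
  {"x": 0, "y": 0, "z": 2.0, "wx": 0, "wy": 0, "wz": 0, "gripper": 8.5},
  {"x": 0, "y": 0, "z": 1.5, "wx": 0, "wy": 0, "wz": 0, "gripper": 8.5},
  {"x": 0, "y": 0, "z": 1.5, "wx": 0, "wy": 0, "wz": 0, "gripper": 8.5},
  {"x": 0, "y": 0, "z": 1.2, "wx": 0, "wy": 0, "wz": 0, "gripper": 8.5},
  {"x": 0, "y": 0, "z": 0.8, "wx": 0, "wy": 0, "wz": 0, "gripper": 8.5},
  {"x": 0, "y": 0, "z": 0, "wx": 0, "wy": 0, "wz": 0, "gripper": 8.5},
  {"x": 0, "y": 0, "z": 0, "wx": 0, "wy": 0, "wz": 0, "gripper": 5.0},
  {"x": 0, "y": 0, "z": 0, "wx": 0, "wy": 0, "wz": 0, "gripper": 5.0},
  {"x": 0, "y": 0, "z": 0, "wx": 0, "wy": 0, "wz": 0, "gripper": 5.0},
], newtons=30)

```text
time_s: 3.1
position: [0.4279, -0.1263, 0.2122]
tool_rot: [[0.036, -0.999, 0.001], [-0.999, -0.036, -0.001], [0.001, -0.001, -1.0]]
ft_force: [-0.2, -0.3, -0.3]
grip_width: 0.05
```

```bash
python3 - <<'E'
from h import *
snap('wrist','w3'); s=env.observe();print(s['position'],s['time_s'],s['ft_force'],s['grip_width'])
E
```

```text
[ 0.42793419 -0.12625119  0.21212902] 3.15 [ 0.50782198 -0.16745151  0.21748891] 0.05013201478966678
```

View pics/w3.png

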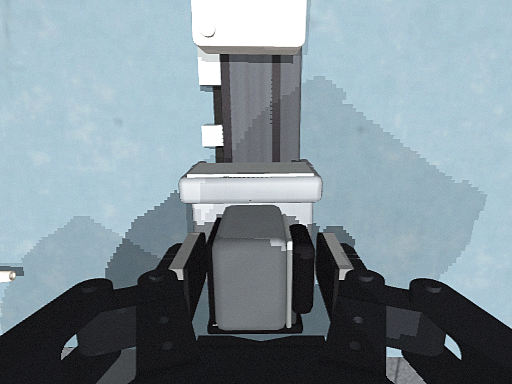

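The fingers straddle the post evenly: left finger edge at x≈206 against the pad at 213, right finger at 317 against the button at 313. Closing.

Emit:
step_arm([
  {"x": 0, "y": 0, "z": 0, "wx": 0, "wy": 0, "wz": 0, "gripper": 4.2},
  {"x": 0, "y": 0, "z": 0, "wx": 0, "wy": 0, "wz": 0, "gripper": 3.8},
  {"x": 0, "y": 0, "z": 0, "wx": 0, "wy": 0, "wz": 0, "gripper": 3.0},
  {"x": 0, "y": 0, "z": 0, "wx": 0, "wy": 0, "wz": 0, "gripper": 3.0},
  {"x": 0, "y": 0, "z": 0, "wx": 0, "wy": 0, "wz": 0, "gripper": 3.0},
  {"x": 0, "y": 0, "z": 0, "wx": 0, "wy": 0, "wz": 0, "gripper": 3.0},
], newtons=30)

```text
time_s: 3.75
position: [0.4277, -0.1242, 0.2126]
tool_rot: [[0.036, -0.999, 0.0], [-0.999, -0.036, 0.004], [-0.004, -0.001, -1.0]]
ft_force: [2.3, 20.2, 18.1]
grip_width: 0.0339
```

The width of 33.9 mm means the button is fully in. I'll take off the side load (the grip centre moved about 3 mm towards +y).

Emit:
step_arm([
  {"x": -0.15, "y": 0, "z": -0.05, "wx": 0, "wy": 0, "wz": 0, "gripper": 3.0},
  {"x": -0.15, "y": 0, "z": -0.05, "wx": 0, "wy": 0, "wz": 0, "gripper": 3.0},
  {"x": 0, "y": 0, "z": 0, "wx": 0, "wy": 0, "wz": 0, "gripper": 3.0},
  {"x": 0, "y": 0, "z": 0, "wx": 0, "wy": 0, "wz": 0, "gripper": 3.0},
], newtons=30)

```text
time_s: 4.15
position: [0.4278, -0.1232, 0.2129]
tool_rot: [[0.036, -0.999, 0.0], [-0.999, -0.036, 0.0], [-0.0, -0.0, -1.0]]
ft_force: [-0.1, 1.2, 3.9]
grip_width: 0.033
```

Emit:
step_arm([
  {"x": 0, "y": -0.2, "z": 0, "wx": 0, "wy": 0, "wz": 0, "gripper": 3.0},
  {"x": 0, "y": -0.3, "z": 0, "wx": 0, "wy": 0, "wz": 0, "gripper": 3.0},
  {"x": 0, "y": -0.3, "z": 0, "wx": 0, "wy": 0, "wz": 0, "gripper": 3.0},
  {"x": 0, "y": -0.3, "z": 0, "wx": 0, "wy": 0, "wz": 0, "gripper": 3.0},
  {"x": 0, "y": -0.3, "z": 0, "wx": 0, "wy": 0, "wz": 0, "gripper": 3.0},
  {"x": 0, "y": -0.3, "z": 0, "wx": 0, "wy": 0, "wz": 0, "gripper": 3.0},
  {"x": 0, "y": -0.3, "z": 0, "wx": 0, "wy": 0, "wz": 0, "gripper": 3.0},
  {"x": 0, "y": 0, "z": 0, "wx": 0, "wy": 0, "wz": 0, "gripper": 3.0},
], newtons=30)

```text
time_s: 4.95
position: [0.4482, -0.1224, 0.2128]
tool_rot: [[0.036, -0.999, 0.001], [-0.999, -0.036, 0.0], [-0.0, -0.001, -1.0]]
ft_force: [0.1, 4.7, 5.1]
grip_width: 0.0331
```

Emit:
step_arm([
  {"x": -0.03, "y": -0.3, "z": 0, "wx": 0, "wy": 0, "wz": 0, "gripper": 3.0},
  {"x": -0.03, "y": -0.3, "z": 0, "wx": 0, "wy": 0, "wz": 0, "gripper": 3.0},
  {"x": -0.02, "y": -0.3, "z": 0, "wx": 0, "wy": 0, "wz": 0, "gripper": 3.0},
  {"x": -0.01, "y": -0.3, "z": 0, "wx": 0, "wy": 0, "wz": 0, "gripper": 3.0},
  {"x": -0.01, "y": -0.3, "z": 0, "wx": 0, "wy": 0, "wz": 0, "gripper": 3.0},
  {"x": -0.01, "y": -0.3, "z": 0, "wx": 0, "wy": 0, "wz": 0, "gripper": 3.0},
  {"x": -0.01, "y": -0.3, "z": 0, "wx": 0, "wy": 0, "wz": 0, "gripper": 3.0},
  {"x": -0.01, "y": -0.3, "z": 0, "wx": 0, "wy": 0, "wz": 0, "gripper": 3.0},
  {"x": -0.01, "y": -0.3, "z": 0, "wx": 0, "wy": 0, "wz": 0, "gripper": 3.0},
  {"x": -0.01, "y": -0.3, "z": 0, "wx": 0, "wy": 0, "wz": 0, "gripper": 3.0},
  {"x": -0.01, "y": -0.3, "z": 0, "wx": 0, "wy": 0, "wz": 0, "gripper": 3.0},
  {"x": 0, "y": 0, "z": 0, "wx": 0, "wy": 0, "wz": 0, "gripper": 3.0},
], newtons=30)

```text
time_s: 6.15
position: [0.4813, -0.1204, 0.2129]
tool_rot: [[0.036, -0.999, 0.001], [-0.999, -0.036, -0.002], [0.002, -0.001, -1.0]]
ft_force: [0.1, -6.3, 4.0]
grip_width: 0.0331
```

```bash
python3 - <<'E'
from h import *
snap('wrist','w4'); s=env.observe();print(s['position'],s['time_s'],s['ft_force'],s['grip_width'])
E
```

```text
[ 0.48127822 -0.12037577  0.21289274] 6.2 [ 0.49866495 -7.03556513  4.04240837] 0.03316202596641904
```

View pics/w4.png

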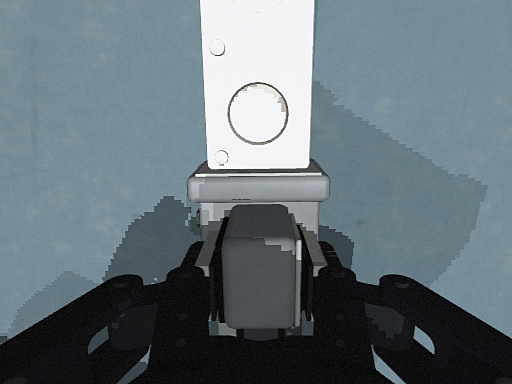

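The jaw (its plate at row ≈185) came along with the post held and now nearly touches the block. It has travelled 53.5 mm, so about 9.5 mm remain; I'll go gently to the stop.

Emit:
step_arm([
  {"x": 0.04, "y": -0.2, "z": 0, "wx": 0, "wy": 0, "wz": 0, "gripper": 3.0},
  {"x": 0.03, "y": -0.2, "z": 0, "wx": 0, "wy": 0, "wz": 0, "gripper": 3.0},
  {"x": 0, "y": -0.2, "z": 0, "wx": 0, "wy": 0, "wz": 0, "gripper": 3.0},
  {"x": 0, "y": -0.15, "z": 0, "wx": 0, "wy": 0, "wz": 0, "gripper": 3.0},
  {"x": 0, "y": -0.1, "z": 0, "wx": 0, "wy": 0, "wz": 0, "gripper": 3.0},
  {"x": 0, "y": -0.1, "z": 0, "wx": 0, "wy": 0, "wz": 0, "gripper": 3.0},
  {"x": 0, "y": 0, "z": 0, "wx": 0, "wy": 0, "wz": 0, "gripper": 3.0},
], newtons=30)

```text
time_s: 6.9
position: [0.4904, -0.1202, 0.2129]
tool_rot: [[0.036, -0.999, -0.0], [-0.999, -0.036, -0.0], [0.0, 0.0, -1.0]]
ft_force: [-1.6, -3.7, 5.6]
grip_width: 0.0333
```

Emit:
step_arm([
  {"x": 0, "y": -0.1, "z": 0, "wx": 0, "wy": 0, "wz": 0, "gripper": 3.0},
  {"x": 0, "y": -0.1, "z": 0, "wx": 0, "wy": 0, "wz": 0, "gripper": 3.0},
  {"x": 0, "y": 0, "z": 0, "wx": 0, "wy": 0, "wz": 0, "gripper": 3.0},
], newtons=30)

```text
time_s: 7.2
position: [0.4914, -0.1202, 0.2129]
tool_rot: [[0.036, -0.999, -0.004], [-0.999, -0.036, -0.0], [0.0, 0.004, -1.0]]
ft_force: [-10.7, -5.1, 12.2]
grip_width: 0.0328
```

The stop is reached: 63.6 mm at the TCP, and the push has risen to 11 N. Releasing.

Emit:
step_arm([
  {"x": 0, "y": 0, "z": 0, "wx": 0, "wy": 0, "wz": 0, "gripper": 3.6},
  {"x": 0, "y": 0, "z": 0, "wx": 0, "wy": 0, "wz": 0, "gripper": 4.2},
  {"x": 0, "y": 0, "z": 0, "wx": 0, "wy": 0, "wz": 0, "gripper": 5.5},
  {"x": 0, "y": 0, "z": 0, "wx": 0, "wy": 0, "wz": 0, "gripper": 7.0},
  {"x": 0, "y": 0, "z": 0, "wx": 0, "wy": 0, "wz": 0, "gripper": 7.0},
  {"x": 0, "y": 0, "z": 0, "wx": 0, "wy": 0, "wz": 0, "gripper": 7.0},
  {"x": 0, "y": 0.2, "z": -1, "wx": 0, "wy": 0, "wz": 0, "gripper": 7.0},
  {"x": 0, "y": 0, "z": -2, "wx": 0, "wy": 0, "wz": 0, "gripper": 7.0},
  {"x": 0, "y": 0, "z": -2.5, "wx": 0, "wy": 0, "wz": 0, "gripper": 7.0},
  {"x": 0, "y": 0, "z": -2.5, "wx": 0, "wy": 0, "wz": 0, "gripper": 7.0},
  {"x": 0, "y": 0, "z": -2.5, "wx": 0, "wy": 0, "wz": 0, "gripper": 7.0},
  {"x": 0, "y": 0, "z": -2.5, "wx": 0, "wy": 0, "wz": 0, "gripper": 7.0},
  {"x": 0, "y": 0, "z": 0, "wx": 0, "wy": 0, "wz": 0, "gripper": 7.0},
])

```text
time_s: 8.5
position: [0.4902, -0.12, 0.3464]
tool_rot: [[0.036, -0.999, 0.006], [-0.999, -0.036, -0.003], [0.003, -0.006, -1.0]]
ft_force: [0.1, 0.1, -0.7]
grip_width: 0.0701
```

```bash
python3 - <<'E'
from h import *
snap('wrist','w5'); s=env.observe();print(s['position'],s['time_s'],s['ft_force'],s['grip_width'])
c=load('w5')['c'];cv2.imwrite('pics/w5b.png',cv2.resize(c,(768,576),interpolation=cv2.INTER_CUBIC))
E
```

```text
[ 0.48999695 -0.11990637  0.34451295] 8.55 [ 0.6214988   0.99363923 -0.36413285] 0.07005676231226626
```

View pics/w5b.png

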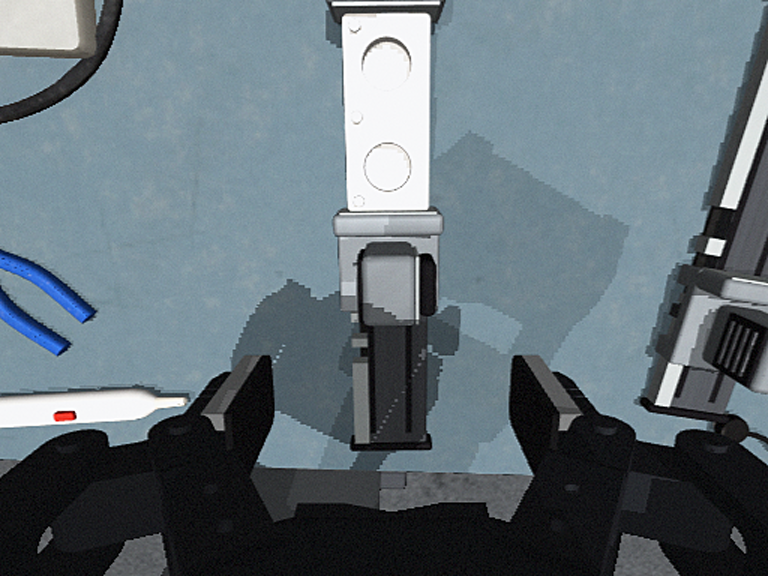

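```bash
python3 - <<'E'
from h import *
np.set_printoptions(precision=4,suppress=True)
f=lambda w,u,v,z:onz(w,(u/1.5,v/1.5),z)
a=f('w2',388,206,.066);b=f('w5',388,213,.066);print('jaw travel',b-a)
print('w5 pad/button',f('w5',358,285,.069),f('w5',437,285,.069))
print('gap', f('w5',385,4,.05)-f('w5',388,211,.05))
E
```

```text
jaw travel [0.0627 0.003  0.    ]
w5 pad/button [ 0.493  -0.1032  0.069 ] [ 0.4944 -0.1437  0.069 ]
gap [0.099  0.0048 0.    ]
```

The block sits between both jaws, and the button stands out (40.5 mm across pad and button). The measured jaw travel is 62.8 mm. Handing in.

```bash
python3 -c "
from rig import env
env.close_job()"
```

```text
the job is handed in; nothing more can be done
```

The block is trapped in its holder: I squeezed the button in and slid the jaw to its end stop with the button held. I then let go, retreated upwards and handed the job in at about 8.6 s.

- **Jaw at its end:** the last wrist picture put its travel at 62.8 mm, and the gripper itself had moved 63.6 mm. The push rose to about 11 N at the stop.
- **Button out, jaw locked:** the width across pad and button is back to 40.5 mm, the same as the description gives for the button out. While squeezed, the fingers read about 33 mm. I did not tug on the jaw to test the lock.
- **Block and robot:** the block lies straight between the jaws, and the gripper is clear with no contact force.
- **One disagreement:** my rough gap reading between the clamping faces was 99 mm against the stated 102 mm. The fixed jaw lay at the edge of the picture, so I trust the travel figures more.
- **Side load:** it briefly reached about 20 N while the fingers closed, so I shifted the tool to relieve it before sliding.

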